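Set the photometer's filter slide to its third click

TASK

Set the filter lever on top of the bench photometer to its third click: from its home stop, push the black knob along the slot, one click at a time, letting it rest about half a second in each of the three clicks, and leave it sitting in the third without ever running on towards the fourth. Only push the knob from behind with the fingertips or the outside of the fingers; do not pinch it between the fingers, and leave the two jars and the timer beside it where they stand.

Things in the scene. Friction and masses are not known exactly. Their poses are not given: they have to be found in the camera images.
- photometer: Grey box 120 (x) x 172 (y) x 60 mm high, fixed. Origin: centre of its underside; z up; own -x side has the display, roughly facing the robot. In its flat top a slot runs along own y at own x = -22 mm, with lines at own y = +32 (home, longer), +16, 0, -16, -32 mm. Also on top: round port cap, 34 mm wide, 18 mm high, at own x = +30, y = -45 mm.
- knob_center (a point): Centre of the lever's black ribbed knob: 24 mm wide across the slot (own x), 14 mm thick along it (own y), 28 mm high, from 64 to 92 mm above the photometer's underside (this point: 78 mm). Moves with the lever; axes parallel to the photometer's. The lever travels along -y of this frame and is pushed on its +y face.
- lever (a joint): Travel in m: 0 at the home stop, growing towards the photometer's own -y. Sprung detents at 0, 0.016 (first click), 0.032 (second), 0.048 (third), 0.064 (fourth, end). Leaving one takes 5 to 10 N; past the crest midway to the next, the lever snaps ahead of the finger into the next detent and stays. It needs up to 0.4 s to settle; pushing on carries it over the next crest.
- jar: Bystander: loose white sample jar with a yellow screw lid, 58 mm across, 74 mm high, to the left of the photometer. Origin: centre of its underside.
- small_jar: Bystander: loose white sample jar with a yellow screw lid, 58 mm across, 66 mm high, behind the photometer. Origin: centre of its underside.
- timer: Bystander: loose white countdown timer standing upright, 20 x 62 x 60 mm, behind the photometer. Origin: centre of its underside.
There are look-alikes about, which are no part of the job. Several things have the shape of the photometer; the one meant has the colours described above.

How it is judged:
On the way, in this order (a step that is already met when the one before it is completed fails the run):
1. the lever rests in the first click (within 4 mm, for 0.25 s) (value of joint lever between 0.012 and 0.02 m), for 0.25 s.
2. the lever rests in the second click (within 4 mm, for 0.25 s) (value of joint lever between 0.028 and 0.036 m), for 0.25 s.
3. the lever rests in the third click (within 4 mm, for 0.25 s) (value of joint lever between 0.044 and 0.052 m), for 0.25 s.
At the end, for the whole second after the job is handed in: The lever rests in its third detent (48 mm from home, within 3.5 mm), untouched and still; both jars and the timer are within 20 mm of where they stood (value of joint lever between 0.0445 and 0.0515 m and velocity of joint lever between -0.005 and 0.005 m/s and distance of each of jar, small_jar, timer from where it was at the start of the episode below 0.02 m).
It fails at once if the lever runs on past the third click (more than 6 mm beyond it) (value of joint lever above 0.054 m).
It fails at once if the knob is pinched: fingers press on its pushed half and its leading half together (contact force between each of lever_c0, lever_c1 and the fingers above 1 N).
It fails at once if a jar or the timer is pushed, lifted or carried (20 mm) (distance of any of jar, small_jar, timer from where it was at the start of the episode above 0.02 m).
It also fails if it takes over 61 s, if anything falls off the work surface, if the arm or the gripper's body presses on something with over 40 N, if the wrist force passes 120 N, or if a joint passes its speed limit or range.

ROBOT

A 7-joint arm with a two-finger parallel gripper is mounted at the origin on a cart in front of the work surface, level with it; the furniture and walls round the work are solid. World frame = base frame: x ahead of the robot, y to its left, z up, the work surface at z = 0. Lengths are in m, angles in rad, forces in N, time in s.
With the tool pointing down it reaches from about 0.425 to 0.875 m from the base axis. Payload 8.4 kg.
Tool frame: the origin (TCP) lies at the centre of the arm's flange, where the gripper is bolted on; the fingertips stand 173 mm ahead of it and the grasp point (between the pads) lies 155 mm ahead of it; z points along the fingers, y is the direction in which the jaws open and shut (so a half turn about z gives the same grasp; the last joint's range is limited). The gripper opens to 85 mm and grips with 20 to 120 N. Pads are 22 mm wide; open, the fingers measure 114 mm over their backs; the gripper's body (76 mm by 85 mm) begins 54 mm behind the grasp point. The pads swing forward as they close: fully open they stand 13 mm farther back than shut.
Start: joints at [-1.401, 0.333, 0.04, 1.465, -0.013, 1.343, -0.059], TCP at [0.173, 0.627, 0.405] pointing down, gripper open.
Joint ranges: [-2.58, 2.58], [-0.38, 2.09], [-1.3, 1.39], [0.25, 2.4], [-1.5, 4.64], [0.08, 2.09], [-2.65, 2.65]. Speed limits (rad/s): [2.22, 2.22, 2.79, 2.79, 3.14, 3.14, 3.14].

INTERFACE

Orientations are given as a rotation vector (axis times angle).
In Python, from workcell import arm gives the robot as it stands.
- The arm moves only by the tool move_arm, never from a script. Its argument "rows" is one flat list of numbers, 7 for each row, row after row: the opening, from 0 (shut) to 1 (fully open), then the shift along the tool's x, y, z in m, then the turn, a rotation vector about the tool's x, y, z in units of 5 degrees (1.0 is 5 degrees). A call has exactly 8 rows; each row shifts and turns the commanded pose from where the row before left it, along the tool's axes as they then stand; what a row does not reach is not made up. A row lasts 1/12 s, in which the tool goes at most 41.7 mm and 7.16 degrees, less where a joint would pass 70% of its speed; a pose out of reach is approached as far as the arm can. A call with a gripper value outside its range is refused whole. The fingers move at their own pace and stop on an object; the grip force is fixed at half the most. Time passes only in rows, so rows that do not move let the fingers close, or fill a call up. It gives the time, the measured TCP pose, the force and the opening at its end, in the units of the state.
- arm.get_state(): the state, without advancing time (a new reading comes with each control period).
- arm.get_image(name): name is "side" or "top" or "wrist"; returns the picture (480x640x3 uint8, blue, green, red); there is no depth.
- arm.get_calibration(name): a dict with "camera_matrix" (3x3 intrinsics, pixels), "D" ([k1, k2, p1, p2, k3] as OpenCV has them; the pictures are not rectified), "pose" (4x4, takes a point from camera to world coordinates). Camera axes: x right, y up, looking along -z (the intrinsics and any distortion apply to the point x, -y, -z); pixel columns grow to the right and rows downward; lengths in m; the calibration is good to about 2 mm. A picture is of the moment at which its call begins: read the wrist's pose just before it. get_calibration takes no time and is no camera call; for the wrist camera it gives the pose at the moment of the call.
- arm.hand_in(): hands the job in, once; it reports no verdict.
Trained networks look in the newest picture that a camera, given by its name, has taken for a name from the list of things; names that differ only in an ending like _2 or _b are one class to them, and where a whole thing is asked for, a point or a joint stands for the part that bears it (a point fixed in the world has none). Each returns a list of dicts, best first, with "p" (0 to 1); they miss things now and then, are a little off and sometimes report something else, mostly with a low value. They report only what shows in the picture. A call takes as long as a camera call. They do not tell look-alikes from the thing itself.
- arm.find_in(camera, target): "location" ([x, y, z] in m, in world coordinates, good to about 4 mm: the middle of the surface that is visible of it).
- arm.regions_of(camera, target): "mask" (480x640 bool, what is visible of it).
The state is a dict: "clock": time; "qpos": joint angles; "qd": joint speeds; "joint_torque": joint torques, N m; "ee_pos": TCP position; "eef_rot": TCP orientation; "contact_force": force on the tool from outside, world axes, zero at the start; "ft_torque": the same for the moment, N m; "opening": finger opening in m.
Only numpy, scipy, OpenCV 4.12 (cv2) and the standard library are available. Lean on these libraries where they do the work, as an engineer would, in place of code of your own. Each camera call takes 0.05 s, during which the arm holds its last target.

## Working session

There is one attempt and no reset: what is moved stays moved. The work goes in short steps, Python scripts to look and compute and a tool call to move; the robot and the scene stay as the last step left them, time stands still between calls to the robot, and variables do not carry over. Pictures are saved under pics/ and viewed, and the job is handed in when it is done.

Besides the shell and the picture viewer there is one more tool, called after ">>>" as name(argument=value, ...) on one line, values as JSON. move_arm: Moves the arm, as the interface text tells. Its arguments: {"type":"object","properties":{"rows":{"type":"array"}},"required":["rows"]}

```bash
mkdir -p pics; python3 - <<'E'
from workcell import arm
import cv2
s=arm.get_state()
print(s['clock'],s['ee_pos'],s['eef_rot'],s['opening'],s['contact_force'])
for c in ['side','top']:
    im=arm.get_image(c); cv2.imwrite(f'pics/{c}0.png',im)
    k=arm.get_calibration(c); print(c,k['camera_matrix'],k['D'],k['pose'])
    for t in ['photometer','knob_center','jar','small_jar','timer']:
        print(t,[(round(d['p'],2),[round(float(v),3) for v in d['location']]) for d in arm.find_in(c,t)])
E
```

```text
0.0 [0.17260768 0.62647932 0.40378884] [-4.20992320e-01 -3.11320411e+00  2.64680435e-03] 0.08562660119230575 [ 0.29131776 -0.39670578  0.11478545]
side [[503.87810064   0.         327.5879623 ]
 [  0.         503.87810064 228.44824694]
 [  0.           0.           1.        ]] [-0.03803826  0.          0.          0.          0.        ] [[-0.88342028  0.23518894 -0.40528357  0.20520861]
 [-0.46834186 -0.47083384  0.74764389  1.0995084 ]
 [-0.01498365  0.85029504  0.52609299  0.51624615]
 [ 0.          0.          0.          1.        ]]
photometer [(0.63, [0.53, 0.689, 0.056]), (0.61, [0.532, 0.362, 0.058])]
knob_center [(0.94, [0.526, 0.682, 0.08]), (0.78, [0.517, 0.363, 0.085])]
jar [(0.94, [0.501, 0.492, 0.055])]
small_jar [(0.55, [0.64, 0.43, 0.047])]
timer [(0.73, [0.639, 0.339, 0.041])]
top [[508.60402652   0.         313.49754761]
 [  0.         508.60402652 228.97717939]
 [  0.           0.           1.        ]] [-0.037637  0.        0.        0.        0.      ] [[ 0.02652947  0.99754356 -0.06483087  0.49693844]
 [-0.99963552  0.0267977   0.00327118  0.45230903]
 [ 0.00500047  0.06472046  0.9978909   0.97399919]
 [ 0.          0.          0.          1.        ]]
photometer [(0.96, [0.551, 0.65, 0.056]), (0.85, [0.541, 0.33, 0.06])]
knob_center [(0.67, [0.527, 0.673, 0.087])]
jar []
small_jar [(0.83, [0.648, 0.418, 0.07]), (0.32, [0.53, 0.353, 0.094])]
timer [(0.66, [0.637, 0.318, 0.058])]
```

View pics/side0.png

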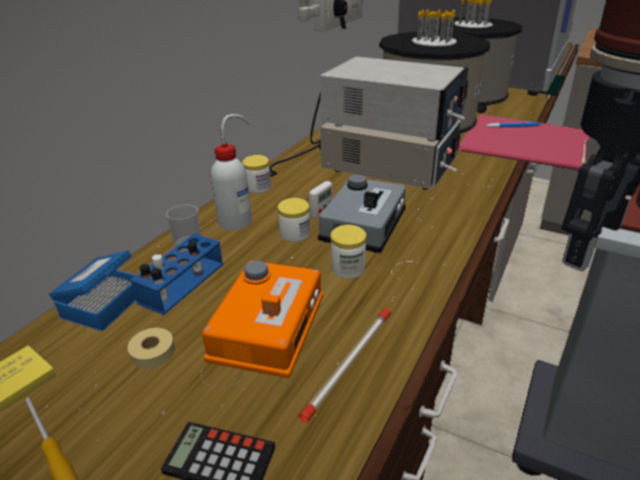

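View pics/top0.png

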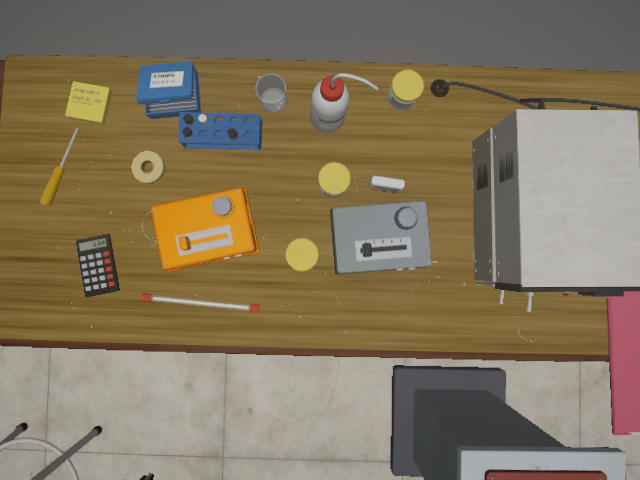

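The grey photometer at top-view (382,238) (side view (365,212)) matches the description. The orange one at (205,230) is a look-alike. The jar is at (302,255), the small jar at (334,180) and the timer at (388,184). I'll enlarge to confirm.

```bash
python3 - <<'E'
import cv2
a=cv2.imread('pics/top0.png')[185:285,315:445]; cv2.imwrite('pics/topc.png',cv2.resize(a,None,fx=6,fy=6,interpolation=cv2.INTER_CUBIC))
a=cv2.imread('pics/side0.png')[165:255,310:420]; cv2.imwrite('pics/sidec.png',cv2.resize(a,None,fx=6,fy=6,interpolation=cv2.INTER_CUBIC))
E
```

```text
(no output)
```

View pics/topc.png

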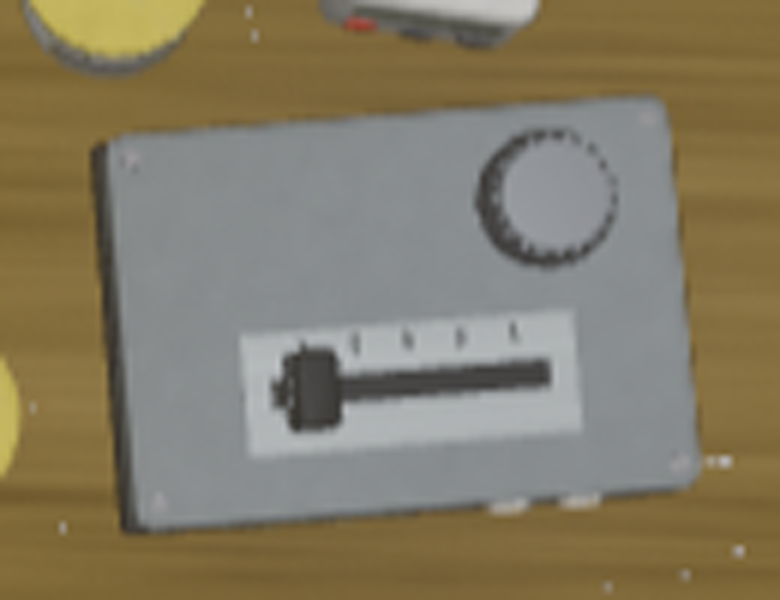

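View pics/sidec.png

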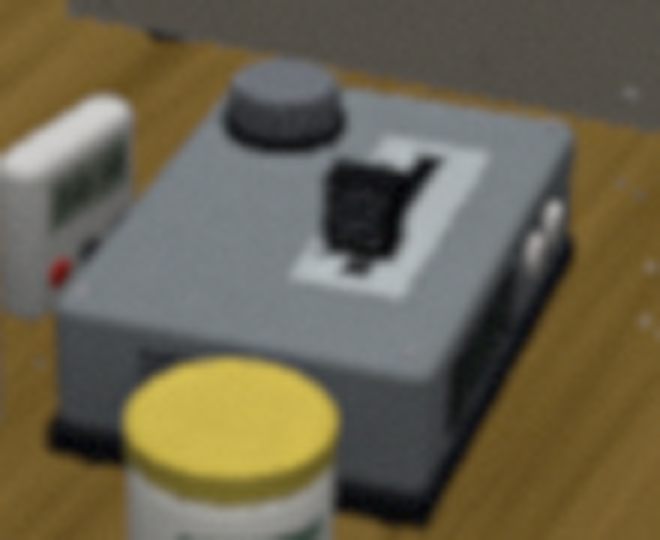

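Confirmed: grey box, black knob at the home end (crop (313,388)), cap at (550,198). Next I fit the pose from the top-face corners.

```bash
cat > h.py <<'E'
import numpy as np,cv2
from workcell import arm
def back(c,px,z):
    k=arm.get_calibration(c);P=np.array(k['pose'])
    u=cv2.undistortPoints(np.array(px,float).reshape(-1,1,2),np.array(k['camera_matrix']),np.array(k['D'])).reshape(-1,2)
    d=np.c_[u[:,0],-u[:,1],-np.ones(len(u))]@P[:3,:3].T
    return P[:3,3]+d*((z-P[2,3])/d[:,2])[:,None]
def proj(c,X):
    k=arm.get_calibration(c);P=np.array(k['pose'])
    q=(np.array(X,float)-P[:3,3])@P[:3,:3]; q=q*[1,-1,-1]
    return cv2.projectPoints(q.reshape(-1,1,3),np.zeros(3),np.zeros(3),np.array(k['camera_matrix']),np.array(k['D']))[0].reshape(-1,2)
E
python3 - <<'E'
from h import *
from scipy.optimize import least_squares
f=lambda L,o:(np.array(L,float)+.5)/6-.5+o
# own: TL=(+x,+y) TR=(+x,-y) BR=(-x,-y) BL=(-x,+y)
own=np.array([[.06,.086,.06],[.06,-.086,.06],[-.06,-.086,.06],[-.06,.086,.06],[-.022,.0+0.032,.092],[.03,-.045,.078]])
tp=f([[106,138],[663,96],[700,487],[133,530],[316,388],[555,198]],[315,185])
own2=np.array([[.06,.086,.06],[-.06,.086,.06],[-.06,-.086,.06],[-.022,.039,.064]])
sp=f([[60,305],[435,380],[575,128],[358,260]],[310,165])
def X(p,o):
    c,s=np.cos(p[2]),np.sin(p[2]);return np.c_[p[0]+c*o[:,0]-s*o[:,1],p[1]+s*o[:,0]+c*o[:,1],o[:,2]]
r=lambda p:np.r_[(proj('top',X(p,own))-tp).ravel(),(proj('side',X(p,own2))-sp).ravel()]
for name,rr in [('both',r),('top',lambda p:r(p)[:12]),('side',lambda p:r(p)[12:])]:
    q=least_squares(rr,[.54,.33,0]); print(name,q.x,np.degrees(q.x[2]),np.round(q.fun.reshape(-1,2),1).tolist())
    print(' knob',X(q.x,np.array([[-.022,.032,.078],[-.022,.039,.078],[-.022,-.016,.078]])))
for o in ['jar','small_jar','timer']: pass
j=back('top',[[302,255]],.074);print('jar',j,back('top',[[334,180]],.066))
im=arm.get_calibration('wrist');s=arm.get_state();print(im['pose'],s['ee_pos'],cv2.Rodrigues(s['eef_rot'])[0],s['clock'])
E
```

```text
both [0.54499218 0.32615815 0.10910824] 6.251441691065784 [[-1.0, 0.3], [0.7, -0.4], [0.9, 0.6], [0.2, 1.5], [-0.2, 1.1], [-0.3, 0.1], [-2.4, -0.6], [-0.7, -1.0], [0.5, -1.4], [-0.5, 0.6]]
 knob [[0.51963846 0.35557225 0.078     ]
 [0.51887621 0.36253062 0.078     ]
 [0.52486527 0.30785767 0.078     ]]
top [0.5459633  0.3262938  0.10039966] 5.752476568164005 [[-0.8, -0.6], [0.9, -0.5], [0.6, 0.5], [-0.2, 0.5], [-0.4, 0.4], [-0.2, -0.3]]
 knob [[0.52086669 0.35592757 0.078     ]
 [0.52016507 0.36289232 0.078     ]
 [0.52567778 0.30816929 0.078     ]]
side [0.54339217 0.32737571 0.12109703] 6.938348763434056 [[-1.5, 0.2], [0.6, -0.6], [0.7, -1.2], [0.3, 1.1]]
 knob [[0.51768764 0.35648374 0.078     ]
 [0.51684203 0.36343248 0.078     ]
 [0.5234861  0.30883526 0.078     ]]
jar [[0.50878983 0.46845002 0.074     ]] [[0.64530302 0.41475774 0.066     ]]
[[ 2.65191726e-01 -9.28657736e-01 -2.59361058e-01  1.06264259e-01]
 [ 9.64195678e-01  2.55475577e-01  7.11261159e-02  6.43876960e-01]
 [ 2.08598351e-04 -2.68936869e-01  9.63157784e-01  3.72615866e-01]
 [ 0.00000000e+00  0.00000000e+00  0.00000000e+00  1.00000000e+00]] [0.17265006 0.62664382 0.40472601] [[-9.64078932e-01  2.65615913e-01  3.44261306e-06]
 [ 2.65615913e-01  9.64078932e-01  1.90451964e-05]
 [ 1.73975650e-06  1.92754854e-05 -1.00000000e+00]] 0.6
```

>>> move_arm(rows=[0, 0, 0, 0, 0, 0, -1.4, 0, 0, 0, 0, 0, 0, -1.4, 0, 0, 0, 0, 0, 0, -1.4, 0, -0.025, -0.021, 0, 0, 0, 0, 0, -0.025, -0.021, 0, 0, 0, 0, 0, -0.025, -0.021, 0, 0, 0, 0, 0, -0.025, -0.021, 0, 0, 0, 0, 0, -0.025, -0.021, 0, 0, 0, 0])

```text
clock: 1.27
ee_pos: [0.3084, 0.5333, 0.4049]
eef_rot: [-0.154, 3.138, 0.0]
contact_force: [1.0, 0.6, -0.3]
opening: -0.0001
```

>>> move_arm(rows=[0, -0.025, -0.021, 0, 0, 0, 0, 0, -0.025, -0.021, 0, 0, 0, 0, 0, -0.025, -0.021, 0, 0, 0, 0, 0, -0.025, -0.021, 0, 0, 0, 0, 0, -0.025, -0.021, 0, 0, 0, 0, 0, -0.025, -0.02, 0, 0, 0, 0, 0, -0.025, -0.02, 0, 0, 0, 0, 0, 0, 0, 0, 0, 0, 0])

```text
clock: 1.93
ee_pos: [0.5013, 0.4013, 0.4048]
eef_rot: [-0.139, 3.135, -0.005]
contact_force: [0.3, -1.3, 0.1]
opening: 0.0001
```

```bash
cat > st.py <<'E'
from h import *
import sys
def rep():
    s=arm.get_state();R=cv2.Rodrigues(s['eef_rot'])[0];p=np.array(s['ee_pos'])
    a=np.radians(6.0);ox=np.array([np.cos(a),np.sin(a),0]);oy=np.array([-np.sin(a),np.cos(a),0])
    o=np.array([.5455,.3262,0]);k=o-.022*ox+.032*oy
    print('t',round(s['clock'],2),'tcp',np.round(p,4),'tipz',round(p[2]-.173,4),'own rel home knob x,y',np.round([(p-k)@ox,(p-k)@oy],4),'tool y ang',round(np.degrees(np.arctan2(R[1,1],R[0,1])),2),'Rz',np.round(R[:,2],3),'F',np.round(s['contact_force'],2),'op',round(s['opening'],4))
rep()
if len(sys.argv)>1:
  for c in sys.argv[2:]:
    cv2.imwrite(f'pics/{c}{sys.argv[1]}.png',arm.get_image(c))
E
python3 st.py 1 wrist top
```

```text
t 1.93 tcp [0.5013 0.4013 0.4048] tipz 0.2318 own rel home knob x,y [-0.0141  0.0473] tool y ang 95.08 Rz [ 0.003 -0.003 -1.   ] F [ 0.27 -1.26  0.12] op 0.0001
```

View pics/wrist1.png

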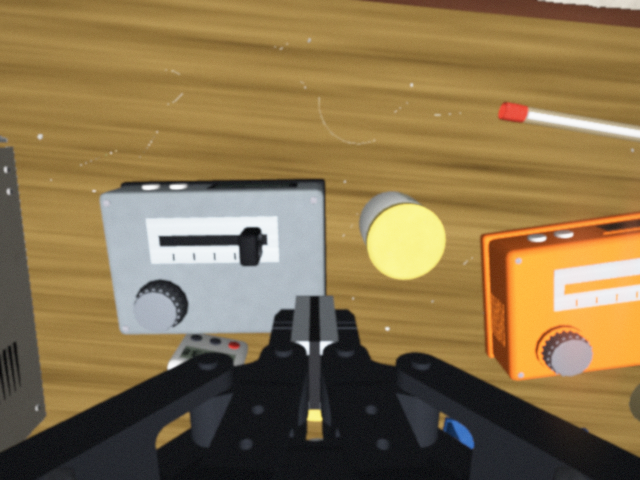

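The wrist view shows the photometer at (215,260) with the knob at (250,246), the jar at (405,240), and the closed fingertips at (315,300). I'll refine the pose from this closer view.

```bash
python3 - <<'E'
import cv2
a=cv2.imread('pics/wrist1.png')[165:345,90:340]; cv2.imwrite('pics/wc.png',cv2.resize(a,None,fx=3.2,fy=3.2,interpolation=cv2.INTER_CUBIC))
E
```

```text
(no output)
```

View pics/wc.png

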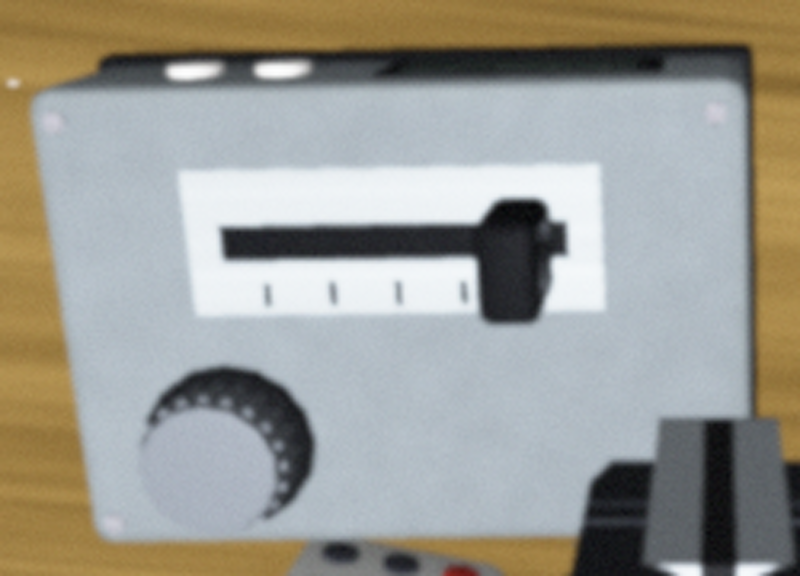

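```bash
python3 - <<'E'
from h import *
from scipy.optimize import least_squares
f=lambda L:(np.array(L,float)+.5)/3.2-.5+[90,165]
own=np.array([[-.06,-.086,.06],[-.06,.086,.06],[.06,-.086,.06],[-.022,-.032,.06],[-.022,0,.06],[-.022,.016,.06]])
tp=f([[33,92],[747,80],[97,543],[264,243],[395.5,241],[460,240]])
def X(p,o):
    c,s=np.cos(p[2]),np.sin(p[2]);return np.c_[p[0]+c*o[:,0]-s*o[:,1],p[1]+s*o[:,0]+c*o[:,1],o[:,2]]
q=least_squares(lambda p:(proj('wrist',X(p,own))-tp).ravel(),[.54,.33,.1])
print(q.x,np.degrees(q.x[2]),np.round(q.fun.reshape(-1,2),1).tolist())
print(X(q.x,np.array([[-.022,.032,.078]])))
for t in ['knob_center','jar']:
  print(t,[(round(d['p'],2),np.round(d['location'],3)) for d in arm.find_in('wrist',t)])
print(back('wrist',[[406,242]],.074))
E
```

```text
[0.54036297 0.33242218 0.10891468] 6.240351657378283 [[-4.7, -1.2], [2.9, -0.7], [-2.2, 3.3], [0.8, -0.1], [1.2, -0.1], [1.9, -0.0]]
[[0.51501494 0.36184118 0.078     ]]
knob_center [(0.98, array([0.515, 0.362, 0.09 ]))]
jar [(0.95, array([0.51 , 0.465, 0.074]))]
[[0.50009764 0.4758072  0.074     ]]
```

The calibration pose postdates that picture and the arm was still settling, so I'll retake it.

```bash
python3 st.py 2 wrist; python3 st.py;python3 - <<'E'
import cv2
a=cv2.imread('pics/wrist2.png')[165:345,90:340]; cv2.imwrite('pics/wc2.png',cv2.resize(a,None,fx=3.2,fy=3.2,interpolation=cv2.INTER_CUBIC))
E
```

```text
t 2.13 tcp [0.4948 0.4079 0.4046] tipz 0.2316 own rel home knob x,y [-0.0199  0.0545] tool y ang 95.66 Rz [-0.001  0.    -1.   ] F [ 0.84 -0.07 -0.95] op -0.0001
t 2.18 tcp [0.4945 0.4082 0.4047] tipz 0.2317 own rel home knob x,y [-0.0202  0.0549] tool y ang 95.71 Rz [-0.001  0.    -1.   ] F [-0.61  0.07 -0.04] op -0.0002
```

View pics/wc2.png

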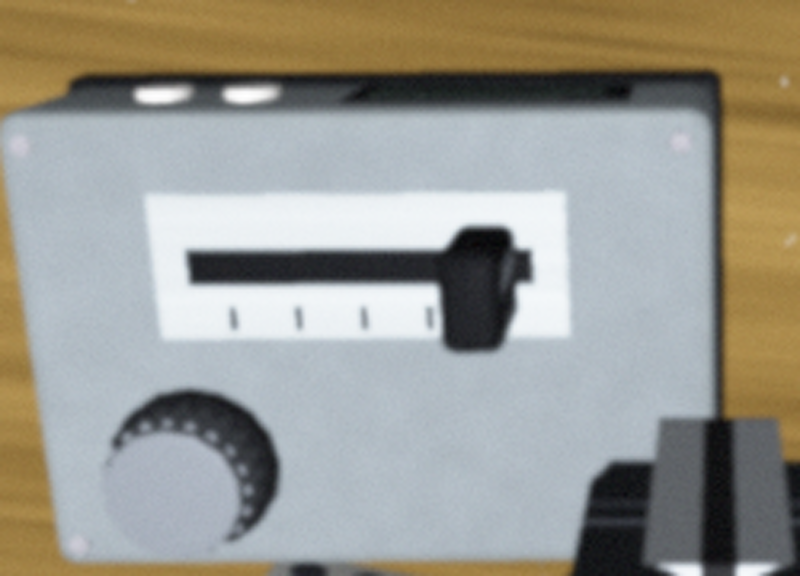

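```bash
python3 - <<'E'
from h import *
from scipy.optimize import least_squares
f=lambda L:(np.array(L,float)+.5)/3.2-.5+[90,165]
own=np.array([[-.06,-.086,.06],[-.06,.086,.06],[.06,-.086,.06],[-.022,-.032,.06],[-.022,0,.06],[-.022,.016,.06],[-.022,.032,.092]])
tp=f([[2,118],[713,109],[62,563],[231,267],[361,266.5],[427,266],[475,305]])
def X(p,o):
    c,s=np.cos(p[2]),np.sin(p[2]);return np.c_[p[0]+c*o[:,0]-s*o[:,1],p[1]+s*o[:,0]+c*o[:,1],o[:,2]]
q=least_squares(lambda p:(proj('wrist',X(p,own))-tp).ravel(),[.54,.33,.1],loss='soft_l1')
print(q.x,np.degrees(q.x[2]),np.round((proj('wrist',X(q.x,own))-tp),1).tolist())
print(X(q.x,np.array([[-.022,.032,.078]])))
j=np.array([.5088,.4685,.074]);print(proj('wrist',[j]))
for t in ['knob_center','jar']:
  print(t,[(round(d['p'],2),np.round(d['location'],3)) for d in arm.find_in('wrist',t)])
E
python3 st.py
```

```text
[0.54547878 0.32702157 0.11269152] 6.456748754005197 [[-5.8, -0.8], [1.5, -0.9], [-1.5, 4.2], [0.2, 0.5], [0.9, 0.1], [0.9, 0.0], [-0.6, 0.1]]
[[0.52001982 0.35634463 0.078     ]]
[[393.82126498 252.75754781]]
knob_center [(0.91, array([0.517, 0.358, 0.092]))]
jar [(0.63, array([0.506, 0.465, 0.076]))]
t 2.28 tcp [0.4945 0.4082 0.4048] tipz 0.2318 own rel home knob x,y [-0.0202  0.0549] tool y ang 95.72 Rz [-0.  0. -1.] F [-0.54  0.88 -0.78] op -0.0001
```

View pics/wrist2.png

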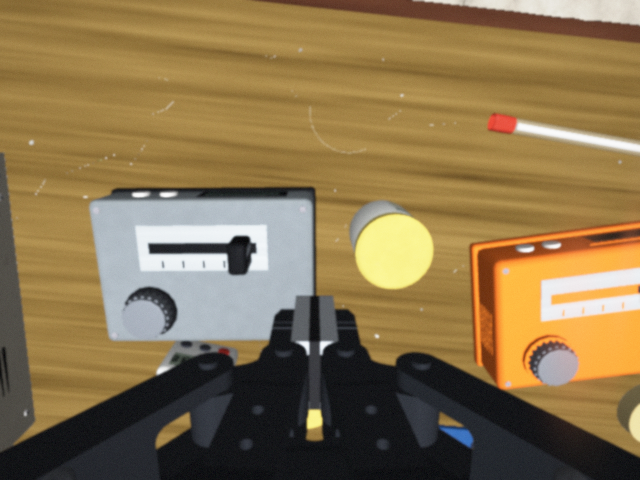

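>>> move_arm(rows=[0, -0.01, -0.0075, 0, 0, 0, 0, 0, -0.01, -0.0075, 0, 0, 0, 0, 0, 0, 0, 0, 0, 0, 0, 0, 0, 0, 0, 0, 0, 0, 0, 0, 0, 0.03, 0, 0, 0, 0, 0, 0, 0.03, 0, 0, 0, 0, 0, 0, 0.03, 0, 0, 0, 0, 0, 0, 0, 0, 0, 0])

```text
clock: 2.95
ee_pos: [0.5151, 0.3933, 0.3084]
eef_rot: [0.154, -3.13, 0.009]
contact_force: [-1.0, -0.4, -1.5]
opening: -0.0001
```

```bash
sleep 0; python3 st.py 3 top; python3 st.py 3 wrist
```

```text
t 2.95 tcp [0.5151 0.3933 0.3084] tipz 0.1354 own rel home knob x,y [-0.0012  0.0379] tool y ang 95.62 Rz [-0.007 -0.006 -1.   ] F [-1.05 -0.42 -1.52] op -0.0001
t 3.0 tcp [0.5159 0.3937 0.3118] tipz 0.1388 own rel home knob x,y [-0.0004  0.0382] tool y ang 95.61 Rz [-0.005 -0.004 -1.   ] F [-0.08 -0.26  1.1 ] op 0.0001
```

View pics/wrist3.png

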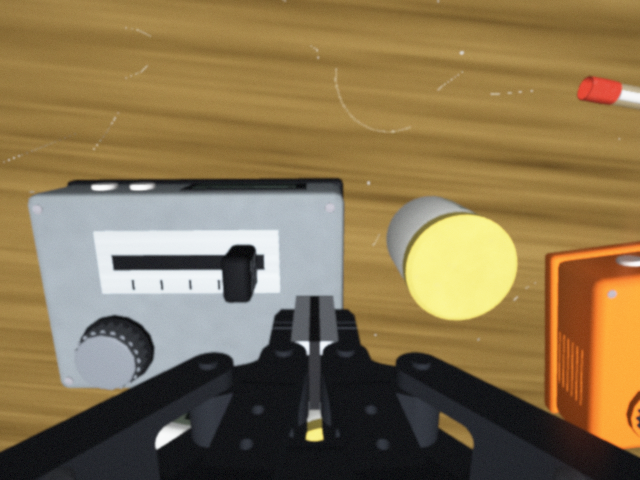

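>>> move_arm(rows=[0, 0, 0, 0.012, 0, 0, 0, 0, 0, 0, 0.012, 0, 0, 0, 0, 0, 0, 0.012, 0, 0, 0, 0, 0, 0, 0.012, 0, 0, 0, 0, 0, 0, 0.01, 0, 0, 0, 0, 0, 0, 0.005, 0, 0, 0, 0, 0, 0, 0.003, 0, 0, 0, 0, 0, 0, 0, 0, 0, 0])

```text
clock: 3.72
ee_pos: [0.5168, 0.394, 0.2479]
eef_rot: [0.153, -3.137, 0.001]
contact_force: [0.2, 0.0, -0.1]
opening: -0.0003
```

```bash
python3 st.py 4 side;  python3 st.py 4 wrist; python3 - <<'E'
import cv2
a=cv2.imread('pics/side4.png')[105:255,290:440]; cv2.imwrite('pics/sc4.png',cv2.resize(a,None,fx=4,fy=4,interpolation=cv2.INTER_CUBIC))
E
```

```text
t 3.72 tcp [0.5168 0.394  0.2479] tipz 0.0749 own rel home knob x,y [0.0006 0.0384] tool y ang 95.59 Rz [-0.001 -0.001 -1.   ] F [ 0.22  0.   -0.15] op -0.0003
t 3.77 tcp [0.517  0.3941 0.2486] tipz 0.0756 own rel home knob x,y [0.0008 0.0386] tool y ang 95.6 Rz [-0. -0. -1.] F [-0.73 -0.49 -0.04] op -0.0
```

View pics/wrist4.png

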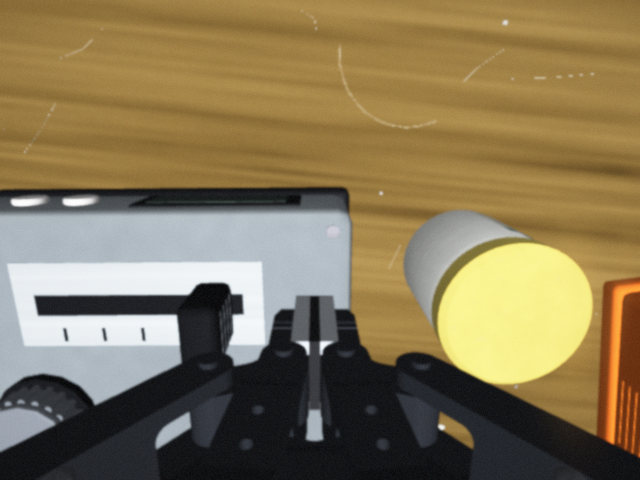

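View pics/sc4.png

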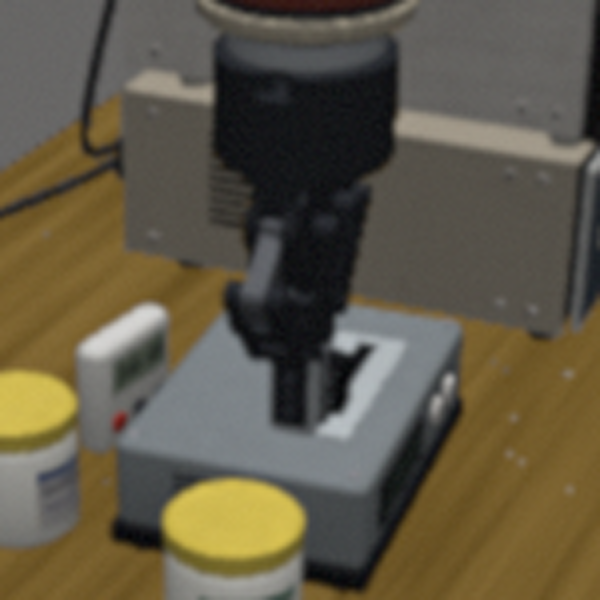

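>>> move_arm(rows=[0, 0, -0.002, 0.002, 0, 0, 0, 0, 0, -0.002, 0.002, 0, 0, 0, 0, 0, -0.002, 0, 0, 0, 0, 0, 0, -0.002, 0, 0, 0, 0, 0, 0, -0.002, 0, 0, 0, 0, 0, 0, -0.001, 0, 0, 0, 0, 0, 0, 0, 0, 0, 0, 0, 0, 0, 0, 0, 0, 0, 0])

```text
clock: 4.48
ee_pos: [0.5181, 0.3831, 0.2448]
eef_rot: [-0.153, 3.138, 0.0]
contact_force: [-0.2, 0.5, -0.3]
opening: 0.0001
```

```bash
python3 st.py 5 wrist
```

```text
t 4.48 tcp [0.5181 0.3831 0.2448] tipz 0.0718 own rel home knob x,y [0.0007 0.0275] tool y ang 95.59 Rz [ 0.  0. -1.] F [-0.18  0.53 -0.34] op 0.0001
```

View pics/wrist5.png

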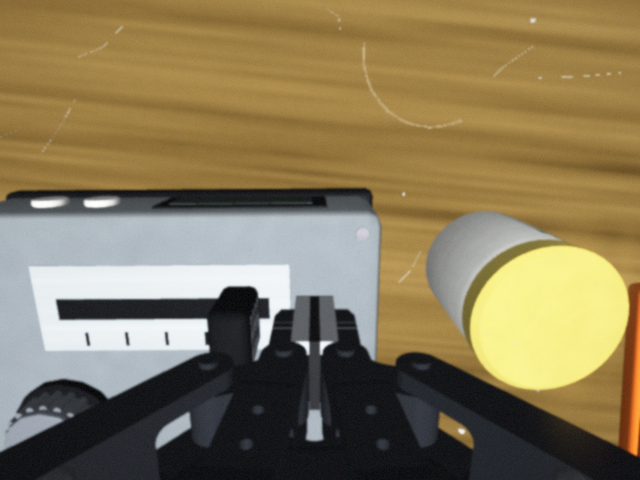

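>>> move_arm(rows=[0, 0, -0.001, 0, 0, 0, 0, 0, 0, -0.001, 0, 0, 0, 0, 0, 0, -0.001, 0, 0, 0, 0, 0, 0, -0.001, 0, 0, 0, 0, 0, 0, -0.001, 0, 0, 0, 0, 0, 0, -0.001, 0, 0, 0, 0, 0, 0, 0, 0, 0, 0, 0, 0, 0, 0, 0, 0, 0, 0])

```text
clock: 5.2
ee_pos: [0.5186, 0.3771, 0.2447]
eef_rot: [-0.153, 3.138, -0.0]
contact_force: [-0.1, 0.3, 1.0]
opening: 0.0001
```

```bash
python3 st.py 6 wrist;python3 - <<'E'
import cv2
a=cv2.imread('pics/wrist6.png')[230:400,170:390]; cv2.imwrite('pics/wc6.png',cv2.resize(a,None,fx=3.5,fy=3.5,interpolation=cv2.INTER_CUBIC))
E
```

```text
t 5.2 tcp [0.5186 0.3771 0.2447] tipz 0.0717 own rel home knob x,y [0.0006 0.0214] tool y ang 95.59 Rz [ 0. -0. -1.] F [-0.13  0.34  0.96] op 0.0001
```

View pics/wc6.png

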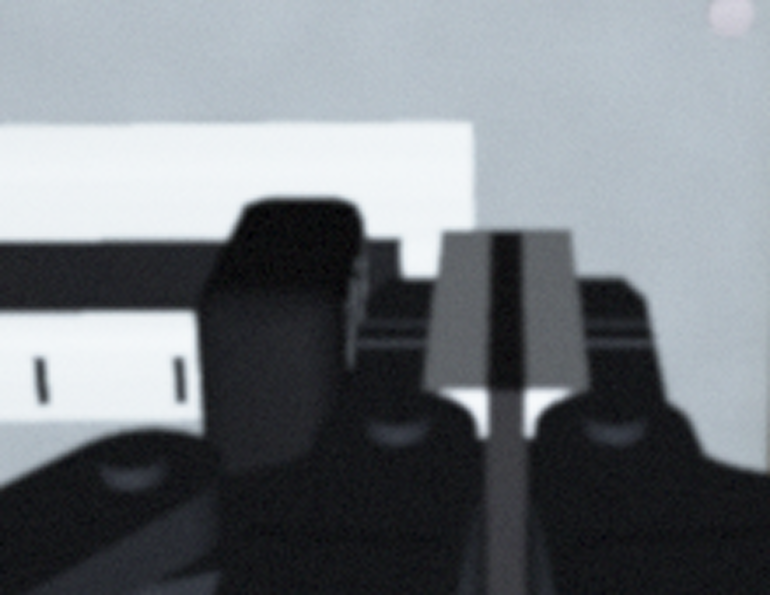

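>>> move_arm(rows=[0, 0, -0.001, 0, 0, 0, 0, 0, 0, -0.001, 0, 0, 0, 0, 0, 0, -0.001, 0, 0, 0, 0, 0, 0, 0, 0, 0, 0, 0, 0, 0, 0, 0, 0, 0, 0, 0, 0, 0, 0, 0, 0, 0, 0, 0, 0, 0, 0, 0, 0, 0, 0, 0, 0, 0, 0, 0])

```text
clock: 5.92
ee_pos: [0.5186, 0.375, 0.2448]
eef_rot: [-0.155, 3.138, 0.002]
contact_force: [0.5, 4.8, -2.1]
opening: 0.0003
```

```bash
python3 st.py
```

```text
t 5.92 tcp [0.5186 0.375  0.2448] tipz 0.0718 own rel home knob x,y [0.0004 0.0194] tool y ang 95.65 Rz [ 0.     0.001 -1.   ] F [ 0.47  4.85 -2.05] op 0.0003
```

>>> move_arm(rows=[0, 0, -0.001, 0, 0, 0, 0, 0, 0, -0.001, 0, 0, 0, 0, 0, 0, -0.001, 0, 0, 0, 0, 0, 0, -0.001, 0, 0, 0, 0, 0, 0, -0.001, 0, 0, 0, 0, 0, 0, 0, 0, 0, 0, 0, 0, 0, 0, 0, 0, 0, 0, 0, 0, 0, 0, 0, 0, 0])

```text
clock: 6.58
ee_pos: [0.519, 0.3709, 0.2448]
eef_rot: [-0.156, 3.137, 0.004]
contact_force: [1.6, 8.4, -3.0]
opening: -0.0001
```

```bash
python3 st.py 7 wrist
```

```text
t 6.58 tcp [0.519  0.3709 0.2448] tipz 0.0718 own rel home knob x,y [0.0003 0.0152] tool y ang 95.69 Rz [ 0.001  0.002 -1.   ] F [ 1.58  8.42 -3.  ] op -0.0001
```

View pics/wrist7.png

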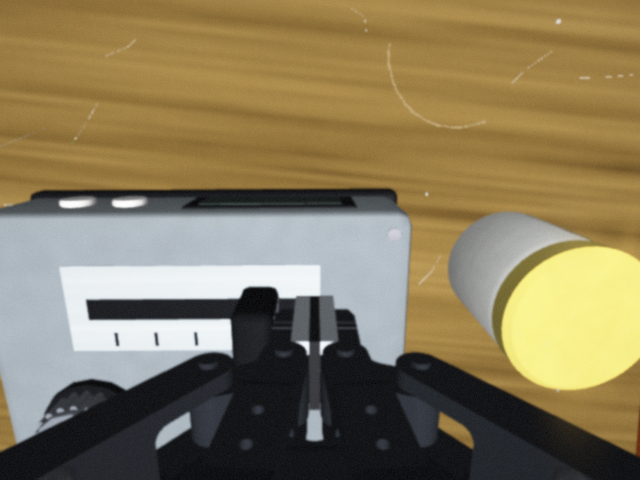

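>>> move_arm(rows=[0, 0, -0.001, 0, 0, 0, 0, 0, 0, -0.001, 0, 0, 0, 0, 0, 0, -0.001, 0, 0, 0, 0, 0, 0, 0, 0, 0, 0, 0, 0, 0, 0, 0, 0, 0, 0, 0, 0, 0, 0, 0, 0, 0, 0, 0, 0, 0, 0, 0, 0, 0, 0, 0, 0, 0, 0, 0])

```text
clock: 7.3
ee_pos: [0.5199, 0.3657, 0.2447]
eef_rot: [0.152, -3.138, 0.001]
contact_force: [0.3, 0.1, 0.4]
opening: -0.0004
```

```bash
python3 st.py 8 wrist
```

```text
t 7.3 tcp [0.5199 0.3657 0.2447] tipz 0.0717 own rel home knob x,y [0.0006 0.0099] tool y ang 95.56 Rz [-0.    -0.001 -1.   ] F [0.27 0.07 0.45] op -0.0004
```

View pics/wrist8.png

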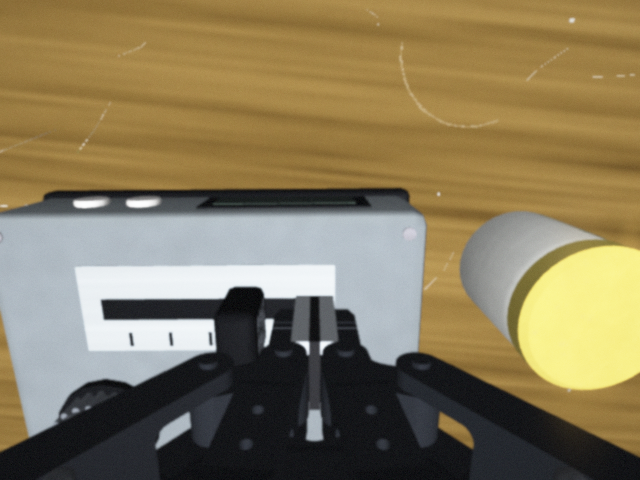

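The lever snapped into the first click: force is back to zero and a gap has opened at (268,320). I'll rest, then approach again.

>>> move_arm(rows=[0, 0, 0, 0, 0, 0, 0, 0, 0, 0, 0, 0, 0, 0, 0, 0, 0, 0, 0, 0, 0, 0, 0, 0, 0, 0, 0, 0, 0, 0, 0, 0, 0, 0, 0, 0, 0, 0, 0, 0, 0, 0, 0, 0, 0, 0, 0, 0, 0, 0, 0, 0, 0, 0, 0, 0])

```text
clock: 8.02
ee_pos: [0.5197, 0.3662, 0.2447]
eef_rot: [0.153, -3.138, 0.0]
contact_force: [0.2, -0.1, 0.2]
opening: -0.0001
```

>>> move_arm(rows=[0, 0, -0.001, 0, 0, 0, 0, 0, 0, -0.001, 0, 0, 0, 0, 0, 0, -0.001, 0, 0, 0, 0, 0, 0, -0.001, 0, 0, 0, 0, 0, 0, -0.001, 0, 0, 0, 0, 0, 0, -0.001, 0, 0, 0, 0, 0, 0, -0.001, 0, 0, 0, 0, 0, 0, 0, 0, 0, 0, 0])

```text
clock: 8.68
ee_pos: [0.5202, 0.3597, 0.2448]
eef_rot: [-0.154, 3.138, 0.001]
contact_force: [0.5, 2.2, -1.0]
opening: 0.0001
```

```bash
python3 st.py
```

```text
t 8.68 tcp [0.5202 0.3597 0.2448] tipz 0.0718 own rel home knob x,y [0.0004 0.0039] tool y ang 95.62 Rz [ 0.     0.001 -1.   ] F [ 0.54  2.17 -1.04] op 0.0001
```

>>> move_arm(rows=[0, 0, -0.001, 0, 0, 0, 0, 0, 0, -0.001, 0, 0, 0, 0, 0, 0, -0.001, 0, 0, 0, 0, 0, 0, -0.001, 0, 0, 0, 0, 0, 0, -0.001, 0, 0, 0, 0, 0, 0, -0.001, 0, 0, 0, 0, 0, 0, 0, 0, 0, 0, 0, 0, 0, 0, 0, 0, 0, 0])

```text
clock: 9.35
ee_pos: [0.5206, 0.3551, 0.2449]
eef_rot: [-0.156, 3.137, 0.004]
contact_force: [1.8, 9.0, -4.6]
opening: 0.0
```

>>> move_arm(rows=[0, 0, -0.001, 0, 0, 0, 0, 0, 0, -0.001, 0, 0, 0, 0, 0, 0, -0.001, 0, 0, 0, 0, 0, 0, 0, 0, 0, 0, 0, 0, 0, 0, 0, 0, 0, 0, 0, 0, 0, 0, 0, 0, 0, 0, 0, 0, 0, 0, 0, 0, 0, 0, 0, 0, 0, 0, 0])

```text
clock: 10.02
ee_pos: [0.5214, 0.3497, 0.2446]
eef_rot: [0.152, -3.138, 0.001]
contact_force: [-1.1, 0.4, -0.4]
opening: 0.0001
```

```bash
python3 st.py 9 wrist
```

```text
t 10.02 tcp [0.5214 0.3497 0.2446] tipz 0.0716 own rel home knob x,y [ 0.0005 -0.0061] tool y ang 95.56 Rz [-0.    -0.001 -1.   ] F [-1.05  0.38 -0.37] op 0.0001
```

View pics/wrist9.png

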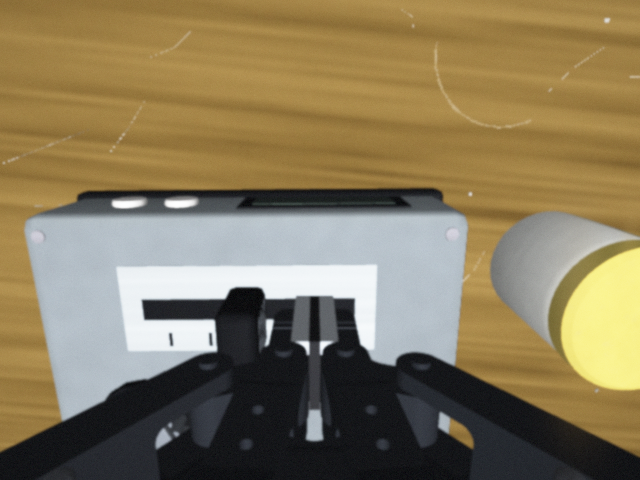

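The lever is in the second click: a gap at (268,320), with two marks left at (171,340) and (211,340). I'll rest, then make the third push.

>>> move_arm(rows=[0, 0, 0, 0, 0, 0, 0, 0, 0, 0, 0, 0, 0, 0, 0, 0, 0, 0, 0, 0, 0, 0, 0, 0, 0, 0, 0, 0, 0, 0, 0, 0, 0, 0, 0, 0, 0, 0, 0, 0, 0, 0, 0, 0, 0, 0, 0, 0, 0, 0, 0, 0, 0, 0, 0, 0])

```text
clock: 10.73
ee_pos: [0.5212, 0.3503, 0.2447]
eef_rot: [0.153, -3.138, 0.0]
contact_force: [-0.1, 0.5, -0.2]
opening: -0.0003
```

>>> move_arm(rows=[0, 0, -0.001, 0, 0, 0, 0, 0, 0, -0.001, 0, 0, 0, 0, 0, 0, -0.001, 0, 0, 0, 0, 0, 0, -0.001, 0, 0, 0, 0, 0, 0, -0.001, 0, 0, 0, 0, 0, 0, -0.001, 0, 0, 0, 0, 0, 0, -0.001, 0, 0, 0, 0, 0, 0, 0, 0, 0, 0, 0])

```text
clock: 11.4
ee_pos: [0.5218, 0.3438, 0.2448]
eef_rot: [-0.154, 3.138, 0.001]
contact_force: [1.3, 2.9, -1.4]
opening: -0.0
```

>>> move_arm(rows=[0, 0, -0.001, 0, 0, 0, 0, 0, 0, -0.001, 0, 0, 0, 0, 0, 0, -0.001, 0, 0, 0, 0, 0, 0, -0.001, 0, 0, 0, 0, 0, 0, -0.001, 0, 0, 0, 0, 0, 0, -0.001, 0, 0, 0, 0, 0, 0, 0, 0, 0, 0, 0, 0, 0, 0, 0, 0, 0, 0])

```text
clock: 12.07
ee_pos: [0.5221, 0.3391, 0.2449]
eef_rot: [-0.156, 3.137, 0.004]
contact_force: [1.8, 8.9, -3.7]
opening: 0.0
```

```bash
python3 st.py
```

```text
t 12.07 tcp [0.5221 0.3391 0.2449] tipz 0.0719 own rel home knob x,y [ 0.0001 -0.0167] tool y ang 95.69 Rz [ 0.001  0.003 -1.   ] F [ 1.8   8.94 -3.67] op 0.0
```

Same signature as the earlier clicks, so the last 3 mm follow.

>>> move_arm(rows=[0, 0, -0.001, 0, 0, 0, 0, 0, 0, -0.001, 0, 0, 0, 0, 0, 0, -0.001, 0, 0, 0, 0, 0, 0, 0, 0, 0, 0, 0, 0, 0, 0, 0, 0, 0, 0, 0, 0, 0, 0, 0, 0, 0, 0, 0, 0, 0, 0, 0, 0, 0, 0, 0, 0, 0, 0, 0])

```text
clock: 12.73
ee_pos: [0.5229, 0.3338, 0.2446]
eef_rot: [0.152, -3.138, 0.001]
contact_force: [0.3, 0.7, -0.2]
opening: 0.0002
```

```bash
python3 st.py 10 wrist
```

```text
t 12.73 tcp [0.5229 0.3338 0.2446] tipz 0.0716 own rel home knob x,y [ 0.0004 -0.0221] tool y ang 95.56 Rz [-0.    -0.001 -1.   ] F [ 0.3   0.7  -0.19] op 0.0002
```

View pics/wrist10.png

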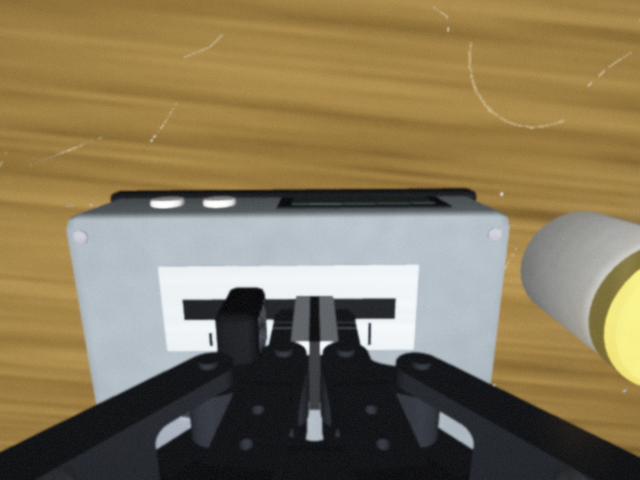

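The lever is in the third click: one mark left at (211,340) and a gap beside the knob. I'll rest, back off 12 mm, then rise.

>>> move_arm(rows=[0, 0, 0, 0, 0, 0, 0, 0, 0, 0, 0, 0, 0, 0, 0, 0, 0, 0, 0, 0, 0, 0, 0, 0.002, 0, 0, 0, 0, 0, 0, 0.003, 0, 0, 0, 0, 0, 0, 0.003, 0, 0, 0, 0, 0, 0, 0.003, 0, 0, 0, 0, 0, 0, 0.001, 0, 0, 0, 0])

```text
clock: 13.45
ee_pos: [0.5214, 0.3472, 0.2447]
eef_rot: [0.155, -3.138, -0.0]
contact_force: [-0.3, -0.1, 0.9]
opening: -0.0001
```

>>> move_arm(rows=[0, 0, 0, -0.01, 0, 0, 0, 0, 0, 0, -0.015, 0, 0, 0, 0, 0, 0, -0.02, 0, 0, 0, 0, 0, 0, -0.02, 0, 0, 0, 0, 0, 0, -0.015, 0, 0, 0, 0, 0, 0, -0.01, 0, 0, 0, 0, 0, 0, 0, 0, 0, 0, 0, 0, 0, 0, 0, 0, 0])

```text
clock: 14.12
ee_pos: [0.5217, 0.3463, 0.335]
eef_rot: [-0.153, 3.137, 0.001]
contact_force: [-0.9, 0.7, -1.0]
opening: 0.0001
```

```bash
python3 st.py 11 wrist top; python3 - <<'E'
from h import *
for c,t in [('top','small_jar'),('top','timer'),('side','jar'),('side','small_jar'),('side','timer'),('wrist','knob_center')]:
    arm.get_image(c) if t in('jar','knob_center') else 0
    print(c,t,[(round(d['p'],2),np.round(d['location'],3)) for d in arm.find_in(c,t)])
a=np.radians(6.2);ox=np.array([np.cos(a),np.sin(a),0]);oy=np.array([-np.sin(a),np.cos(a),0])
print('expected knob',np.array([.5455,.3264,.092])-.022*ox-.016*oy)
E
```

```text
t 14.12 tcp [0.5217 0.3463 0.335 ] tipz 0.162 own rel home knob x,y [ 0.0004 -0.0096] tool y ang 95.59 Rz [ 0.001  0.    -1.   ] F [-0.87  0.66 -1.04] op 0.0001
top small_jar [(0.81, array([0.644, 0.417, 0.069]))]
top timer [(0.93, array([0.638, 0.32 , 0.057]))]
side jar [(0.59, array([0.503, 0.492, 0.055]))]
side small_jar [(0.61, array([0.638, 0.433, 0.048]))]
side timer [(0.92, array([0.639, 0.338, 0.044]))]
wrist knob_center [(0.85, array([0.525, 0.312, 0.092]))]
expected knob [0.52535667 0.3081176  0.092     ]
```

View pics/wrist11.png

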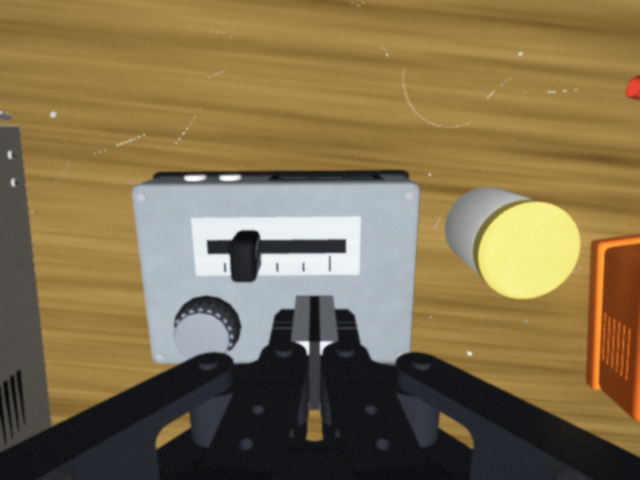

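View pics/top11.png

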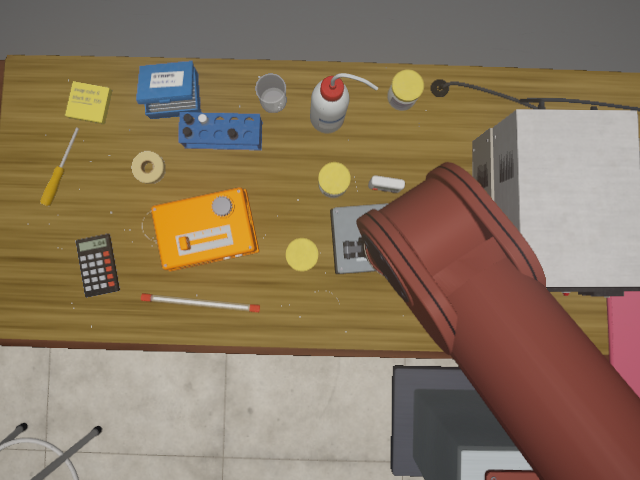

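The knob sits over the fourth mark of five (the third click); the last mark is still free at (225,267), with home at (330,262). The jars and the timer are at the same pixels as at the start.

```bash
python3 -c "
from workcell import arm
print(arm.hand_in())"
```

```text
the job is handed in; nothing more can be done
None
```

The lever on the grey photometer is in its third click, and the job is handed in at about 14.5 s of the 61 s allowed; `hand_in` gave no verdict. I kept the gripper closed and pushed the knob's +y face with the outside of one finger. The knob went one click at a time and rested at least half a second in each of the three.

- **Clicks:** The push force read about 8–9 N just before each snap and returned to about zero after it, with a visible gap between finger and knob each time.
- **Final position:** After I backed off and raised the tool, the wrist picture shows the knob on the third-click line with the fourth still free. The network put the knob at (0.525, 0.312), about 4 mm in y from the expected (0.525, 0.308), which is within its accuracy.
- **Jars and timer:** They are at the same pixels as at the start, and the network positions agree within 4 mm.
- **One measurement discarded:** An early wrist-camera fit was off because the arm was still settling when the picture was taken. I retook it, and the new one agreed with the top camera to about 1 mm.

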